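# Put three mixed-up castors back into their bins

## Task

The three castors stand in each other's bins: bring each into the bin marked with the colour of its wheel, standing on its plate in the middle of the coloured square. Park one of them upright in the spare bin without colour to make room, and leave that bin empty at the end. Do not let a castor topple, and leave the jar, the carton and the screwdriver where they are.

Things in the scene. Friction and masses are not known exactly. Their poses are not given: they have to be found in the camera images.
- castor_red_axle (a point): Castor, red wheel, upside down on its plate (60 x 50 x 4 mm), wheel on top, 73 mm tall, 0.25 kg. Point: middle of the axle, 46 mm above the plate's underside, over its middle. z up, y along the axle. Wheel 54 mm dia, between flat fork legs: 34 mm over their outer faces (y), 30 mm long, 12 to 58 mm up; pinch across them. Starts in a bin of another colour
- castor_blue_axle (a point): Castor, blue wheel, upside down on its plate (60 x 50 x 4 mm), wheel on top, 73 mm tall, 0.25 kg. Point: middle of the axle, 46 mm above the plate's underside, over its middle. z up, y along the axle. Wheel 54 mm dia, between flat fork legs: 34 mm over their outer faces (y), 30 mm long, 12 to 58 mm up; pinch across them. Starts in a bin of another colour
- castor_green_axle (a point): Castor, green wheel, upside down on its plate (60 x 50 x 4 mm), wheel on top, 73 mm tall, 0.25 kg. Point: middle of the axle, 46 mm above the plate's underside, over its middle. z up, y along the axle. Wheel 54 mm dia, between flat fork legs: 34 mm over their outer faces (y), 30 mm long, 12 to 58 mm up; pinch across them. Starts in a bin of another colour
- bin_red: Open cardboard parts bin, fixed, white outside, with a red 100 mm square in the middle of its brown floor and a red label on front and back. Outside 150 (x) x 128 mm (y), walls and floor 4 mm; rim 18 mm high at the front (-x) to 30 mm at the back. Origin: middle of the underside, on the counter; z is up. The bin lies turned a little.
- bin_blue: Open cardboard parts bin, fixed, white outside, with a blue 100 mm square in the middle of its brown floor and a blue label on front and back. Outside 150 (x) x 128 mm (y), walls and floor 4 mm; rim 18 mm high at the front (-x) to 30 mm at the back. Origin: middle of the underside, on the counter; z is up. The bin lies turned a little.
- bin_green: Open cardboard parts bin, fixed, white outside, with a green 100 mm square in the middle of its brown floor and a green label on front and back. Outside 150 (x) x 128 mm (y), walls and floor 4 mm; rim 18 mm high at the front (-x) to 30 mm at the back. Origin: middle of the underside, on the counter; z is up. The bin lies turned a little.
- bin_spare: Open cardboard parts bin, fixed, white outside with a plain brown floor and no colour: the spare bin, empty at the start. Outside 150 (x) x 128 mm (y), walls and floor 4 mm; rim 18 mm high at the front (-x) to 30 mm at the back. Origin: middle of the underside, on the counter; z is up. The bin lies turned a little.
- jar: Bystander: closed amber jar with a black cap, 54 mm diameter, 75 mm tall, standing. Origin: middle of its underside. Not to be moved.
- carton: Bystander: brown cardboard carton with a paler tape band, 70 (x) x 110 (y) x 50 mm tall. Origin: middle of its underside. Not to be moved.
- screwdriver: Bystander: screwdriver with a yellow handle lying on the counter beyond the bins, 200 mm long (along its x), 26 mm thick. Origin: halfway along, on the underside. Not to be moved.

How it is judged:
By the outcome, as a careful person would: the job done as asked, in the order asked, and still so for the second after the job is handed in, with the robot touching nothing.
It also fails if it takes over 112 s, if anything falls off the work surface, if the arm or the gripper's body presses on something with over 40 N, if the wrist force passes 120 N, or if a joint passes its speed limit or range.

## Robot

A 6-joint arm with a two-finger parallel gripper is mounted at the origin on the work surface. World frame = base frame: x ahead of the robot, y to its left, z up, the work surface at z = 0. Lengths are in m, angles in degrees, forces in N, time in s.
With the tool pointing down it reaches from about 0.325 to 0.85 m from the base axis. Payload 15.5 kg.
Tool frame: the origin (TCP) lies midway between the tips of the shut fingers; the grasp point (between the pads) lies 19 mm behind it; y points along the fingers, x is the direction in which the jaws open and shut, and the axes are right-handed (so a half turn about y gives the same grasp; the last joint's range is limited). The gripper opens to 91 mm and grips with 3 to 60 N. Pads are 32 mm wide; open, the fingers measure 118 mm over their backs; the gripper's body (76 mm by 178 mm) begins 60 mm behind the grasp point.
Start: joints at [68.268, 28.281, 77.091, -0, 74.628, -5.472], TCP at [0.175, 0.6, 0.214] pointing down, gripper open.
Joint ranges: [-166.48, 166.48], [-47.26, 123.95], [12.59, 153.08], [-70.14, 250.14], [6.76, 159.57], [-176.63, 176.63]. Speed limits (degrees/s): [108.29, 108.29, 147.25, 172.46, 172.46, 172.46].

## Interface

Orientations are given as a 3x3 rotation matrix whose columns are the frame's x, y, z axes.
In Python, from bench import ctrl gives the robot as it stands. The module is installed in compiled form; this text tells all that it offers. Calls block until the motion is done:
- ctrl.goto(position, orientation): joint-space move of the TCP to a pose.
- ctrl.move_l(position, vel=0.15, ori=None, contact_N=None): straight line of the TCP; ori=None keeps the orientation; vel is the mean speed in m/s. With contact_N (N) it stops when the force on the tool has changed by that much, and returns True; else False.
- ctrl.movej(angles): joint-space move.
- ctrl.command_gripper(opening): opening from 0.0 (shut) to 1.0 (fully open); the grip force is fixed at half the most; returns when the fingers have stopped.
- ctrl.sleep(seconds).
- ctrl.ik(position, orientation): joint angles nearest the present ones, or None.
- ctrl.read_camera(name): name is "scene" or "top" or "wrist"; returns the picture (384x512x3 uint8, blue, green, red); there is no depth.
- ctrl.camera_params(name): a dict with "fx", "fy", "cx", "cy" (pixels), "pose" (4x4, takes a point from camera to world coordinates); the wrist camera has in their place "T_tool_cam" (4x4, takes a point from camera to tool coordinates, whose origin is the TCP and whose axes are the tool frame's). Camera axes: x right, y up, looking along -z (the intrinsics and any distortion apply to the point x, -y, -z); pixel columns grow to the right and rows downward; lengths in m; the calibration is good to about 2 mm. A picture is of the moment at which its call begins: read the wrist's pose just before it. camera_params takes no time and is no camera call.
A pose or a line that the arm cannot do raises ctrl.MotionError and nothing moves.
- ctrl.sign_off(): hands the job in, once; it reports no verdict.
Readings, each from a call of its own:
- ctrl.current_t(): time.
- ctrl.current_q(): joint angles.
- ctrl.current_dq(): joint speeds.
- ctrl.current_effort(): joint torques, N m.
- ctrl.current_tool_pos(): TCP position.
- ctrl.current_eef_rot(): TCP orientation.
- ctrl.current_contact_force(): force on the tool from outside, world axes, zero at the start.
- ctrl.current_wrist_torque(): the same for the moment, N m.
- ctrl.current_grip_width(): opening from 0.0 (shut) to 1.0 (fully open).
Only numpy, scipy, OpenCV 4.12 (cv2) and the standard library are available. Lean on these libraries where they do the work, as an engineer would, in place of code of your own. Each camera call takes 0.05 s, during which the arm holds its last target.

## Working session

There is one attempt and no reset: what is moved stays moved. The work goes in short steps, each a Python script; the robot and the scene stay as the last script left them, time stands still between calls to the robot, and variables do not carry over. Pictures are saved under pics/ and viewed, and the job is handed in when it is done.

```bash
mkdir -p pics
python3 - <<'E'
from bench import ctrl
import cv2,numpy as np
np.set_printoptions(precision=4,suppress=True)
for n in ["scene","top","wrist"]:
    cv2.imwrite(f"pics/{n}0.png",ctrl.read_camera(n)); print(n,ctrl.camera_params(n))
print(ctrl.current_tool_pos(),ctrl.current_eef_rot(),ctrl.current_t())
E
```

```text
scene {'fx': 399.9841417275489, 'fy': 399.9841417275489, 'cx': 262.13506416762556, 'cy': 189.74625487469504, 'pose': array([[ 0.0118, -0.8679,  0.4966,  1.1118],
       [ 0.9998,  0.0174,  0.0065,  0.0126],
       [-0.0143,  0.4965,  0.8679,  0.8831],
       [ 0.    ,  0.    ,  0.    ,  1.    ]])}
top {'fx': 426.0726555191591, 'fy': 426.0726555191591, 'cx': 258.63151940067763, 'cy': 190.03892974219465, 'pose': array([[-0.0181,  0.9954, -0.0945,  0.5329],
       [-0.9996, -0.0199, -0.0177, -0.0057],
       [-0.0195,  0.0942,  0.9954,  1.2275],
       [ 0.    ,  0.    ,  0.    ,  1.    ]])}
wrist {'fx': 292.4064828492543, 'fy': 292.4064828492543, 'cx': 256.5953041561145, 'cy': 188.11737173174717, 'T_tool_cam': array([[ 1.    , -0.0003,  0.0001,  0.0006],
       [ 0.0002,  0.2511, -0.968 , -0.1698],
       [ 0.0003,  0.968 ,  0.2511,  0.0702],
       [ 0.    ,  0.    ,  0.    ,  1.    ]])}
[0.1749 0.5997 0.2135] [[ 0.28   -0.0004 -0.96  ]
 [ 0.96   -0.0009  0.28  ]
 [-0.0009 -1.      0.0001]] 0.15
```

View pics/scene0.png

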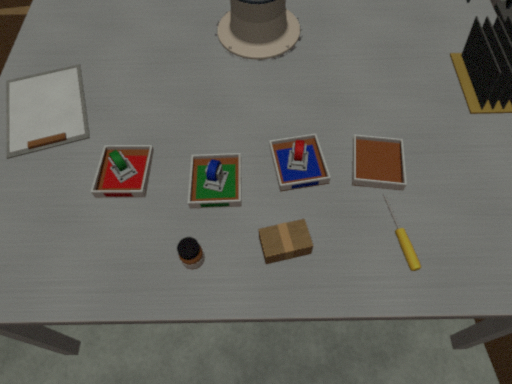

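View pics/top0.png

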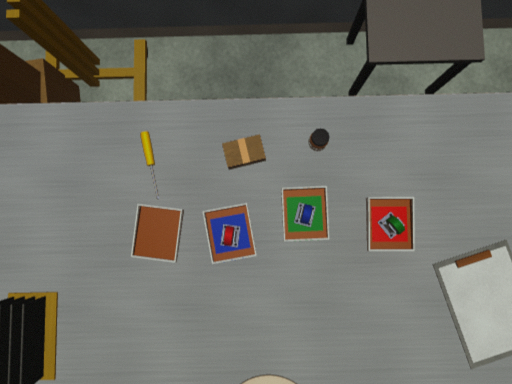

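View pics/wrist0.png

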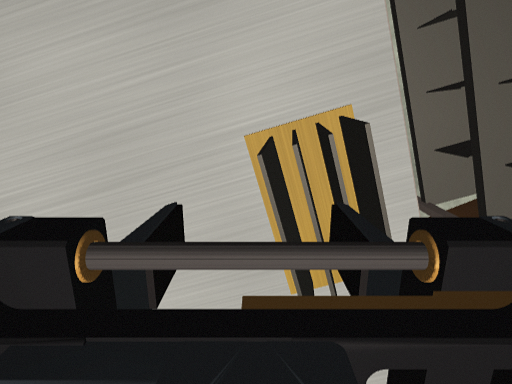

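The top view shows, from right to left: the red bin (390,223) holding the green castor, the green bin (305,213) holding the blue castor, the blue bin (230,233) holding the red castor, and the spare bin (157,233). The carton (244,151), jar (319,139) and screwdriver (150,160) lie beyond the bins. Next I'll measure the bins coarsely from their rims and squares.

```bash
cat > h.py <<'E'
import cv2,numpy as np
np.set_printoptions(precision=4,suppress=True)
def cast(uv,P,pose,z):
    uv=np.atleast_2d(np.asarray(uv,float))
    d=np.c_[(uv[:,0]-P['cx'])/P['fx'],-(uv[:,1]-P['cy'])/P['fy'],-np.ones(len(uv))]@pose[:3,:3].T
    o=pose[:3,3]; t=(z-o[2])/d[:,2]
    return o+t[:,None]*d
def proj(X,P,pose):
    c=(np.atleast_2d(X)-pose[:3,3])@pose[:3,:3]
    return np.c_[P['cx']+P['fx']*c[:,0]/-c[:,2],P['cy']+P['fy']*c[:,1]/c[:,2]]
def masks(im):
    h=cv2.cvtColor(im,cv2.COLOR_BGR2HSV);H,S,V=cv2.split(h)
    sv=(S>150)&(V>50)
    return dict(red=(sv&((H<6)|(H>174))),green=sv&(H>45)&(H<80),blue=sv&(H>105)&(H<130),brown=(S>110)&(H>6)&(H<20)&(V>40))
def big(m,k=0):
    n,l,s,c=cv2.connectedComponentsWithStats(m.astype(np.uint8))
    o=np.argsort(-s[1:,4])+1
    return (l==o[k]),s[o[k]]
E
python3 - <<'E'
from h import *
from bench import ctrl
for n in["top","scene"]:
    im=cv2.imread(f"pics/{n}0.png");P=ctrl.camera_params(n);M=masks(im)
    for c in M:
        for k in range(2 if c!='brown' else 5):
            try: m,s=big(M[c],k)
            except IndexError: continue
            if s[4]<15: continue
            r=cv2.minAreaRect(np.argwhere(m)[:,::-1].astype(np.float32))
            p=cv2.boxPoints(r)
            w=cast(p,P,P['pose'],.004)
            print(n,c,k,s[4],np.round(r[0],1),'ctr',w.mean(0)[:2],'sides',np.linalg.norm(w[1]-w[0]),np.linalg.norm(w[2]-w[1]),'ang',np.degrees(np.arctan2(*(w[1]-w[0])[[1,0]]))%90)
E
```

```text
top red 0 818 [389.  223.5] ctr [ 0.5462 -0.3532] sides 0.10228592309273737 0.09931549882675261 ang 88.89856234026503
top red 1 142 [228.2 235.2] ctr [0.521  0.1056] sides 0.05187032284400017 0.022343391418158477 ang 81.20152408018163
top green 0 760 [304.3 213.5] ctr [ 0.579  -0.1135] sides 0.09883457036530661 0.09782631150032961 ang 1.8995960768965432
top green 1 124 [396.6 223.9] ctr [ 0.5446 -0.3747] sides 0.021695533412282933 0.04939976932617729 ang 40.593381801171624
top blue 0 742 [229.8 232.9] ctr [0.5277 0.1009] sides 0.09764957081048811 0.09612747936828812 ang 9.214160125495937
top blue 1 131 [306.4 213.4] ctr [ 0.5793 -0.1194] sides 0.050102675197605924 0.021416492260258806 ang 75.45336023829202
top brown 0 5276 [49.5 51. ] ctr [1.0833 0.6377] sides 0.304362381768268 0.31745945178525237 ang 88.33081480283633
top brown 1 2005 [156.4 232.7] ctr [0.5324 0.3121] sides 0.14093145619241612 0.11868094439872011 ang 83.30598181276872
top brown 2 951 [243.6 151.2] ctr [0.7635 0.058 ] sides 0.11191534183358345 0.07522351472604973 ang 12.985418226430866
top brown 3 796 [391.  223.5] c
[... 831 characters left out ...]
4] ctr [ 0.5446 -0.1249] sides 0.059100119927097815 0.024603286075314094 ang 81.18516399873556
scene brown 0 1762 [379.  160.2] ctr [0.5237 0.3145] sides 0.12512165615653856 0.13168955590743298 ang 78.46796877155748
scene brown 1 1600 [285.3 240.7] ctr [0.7473 0.0592] sides 0.11797206739654087 0.08746983907629334 ang 13.543558940842388
scene brown 2 1158 [15.5 36. ] ctr [-0.0018 -0.8017] sides 0.11083015633661558 0.3671734565353906 ang 88.14836019741057
scene brown 3 811 [498.  358.5] ctr [1.0106 0.4791] sides 0.053719145898226364 0.09626287745576302 ang 89.17822910359402
scene brown 4 476 [214.  178.5] ctr [ 0.5709 -0.1179] sides 0.12273544392168946 0.12994125078548782 ang 88.76097396910026
```

The square and floor sizes (about 100, 120 x 140 mm) match what was given. Now a vertical wrist view of each bin.

Run:
```python
from h import *
from bench import ctrl
import pickle
P=ctrl.camera_params("wrist")
R=np.array([[0,0,-1],[1,0,0],[0,-1,0.]])
p=ctrl.current_tool_pos(); ctrl.move_l([p[0],p[1],.28],vel=.2)
D={}
for n,c in dict(spare=(.532,.312),blue=(.5277,.1015),green=(.58,-.114),red=(.546,-.355)).items():
    ctrl.goto([c[0]+.075,c[1],.2],R)
    T=np.eye(4);T[:3,:3]=ctrl.current_eef_rot();T[:3,3]=ctrl.current_tool_pos()
    im=ctrl.read_camera("wrist");cv2.imwrite(f"pics/w_{n}.png",im)
    D[n]=T@P['T_tool_cam']; print(n,T[:3,3],ctrl.current_q(),ctrl.current_t())
pickle.dump((P,D),open("w.pkl","wb"))
ims=[cv2.imread(f"pics/w_{n}.png")[0:280] for n in D]
cv2.imwrite("pics/wm.png",cv2.resize(np.vstack([np.hstack(ims[:2]),np.hstack(ims[2:])]),(800,438)))
```

```text
spare [0.6065 0.3129 0.2001] [ 22.2795  33.6996  69.1213   0.0074  77.1659 -67.7818] 2.5833
blue [0.6029 0.1027 0.2002] [  4.0959  27.9393  80.0968   0.0254  71.9441 -85.9839] 3.4833
green [ 0.6549 -0.1123  0.1999] [ -14.8569   32.2288   72.0034    0.0255   75.7886 -104.9638] 4.425
red [ 0.6215 -0.3533  0.2   ] [ -34.3784   36.4794   63.652     0.0275   79.8806 -124.4879] 5.4333
```

View pics/wm.png

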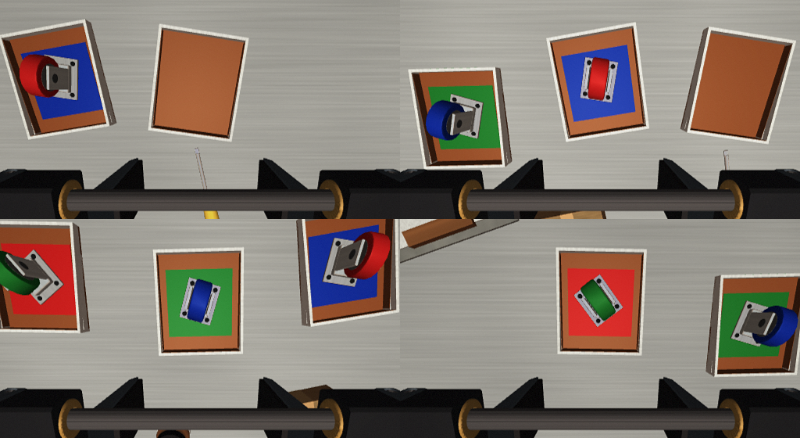

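The wrist views show each bin nearly vertically, with the wheel and plate in full view: red castor about (600,80), blue (200,300) and green (598,298) in the mosaic. Now I'll measure the wheels, plates and squares.

```bash
cat > meas.py <<'E'
from h import *
def rect(m,P,pose,z):
    pts=cv2.convexHull(np.argwhere(m)[:,::-1].astype(np.float32))[:,0]
    w=cast(pts,P,pose,z)
    r=cv2.minAreaRect((w[:,:2]*1000).astype(np.float32))
    (c,(a,b),t)=r
    if a<b: a,b,t=b,a,t+90
    return np.array(c)/1000,(round(a,1),round(b,1)),t%180   # t: direction of long side
def castor(im,P,pose,floorcol,wheelcol,zpl=.008,zax=.050):
    M=masks(im); out={}
    k=M[floorcol].copy(); k[280:]=0
    n,l,s,cc=cv2.connectedComponentsWithStats(k.astype(np.uint8))
    # square nearest to the column centre
    ok=[i for i in range(1,n) if s[i,4]>150]
    i=min(ok,key=lambda i:np.hypot(cc[i][0]-256,cc[i][1]-108))
    x0,y0,w0,h0=s[i,:4]
    sub=np.zeros_like(k);sub[y0:y0+h0,x0:x0+w0]=1; sub=sub.astype(bool)
    out['square']=rect(k&sub,P,pose,.0045)
    wm,_=big(M[wheelcol]&sub); out['wheel@axle']=rect(wm,P,pose,zax+.015)
    h=cv2.cvtColor(im,cv2.COLOR_BGR2HSV)
    pm,_=big(sub&(h[...,1]<70)&(h[...,2]>90)|wm); out['plate']=rect(pm,P,pose,zpl)
    return out
E
python3 - <<'E'
from meas import *
import pickle
P,D=pickle.load(open("w.pkl","rb"))
for n,w in dict(blue='red',green='blue',red='green').items():
    im=cv2.imread(f"pics/w_{n}.png"); o=castor(im,P,D[n],n,w)
    for k,v in o.items(): print(n,k,*v)
im=cv2.imread("pics/w_spare.png");m=masks(im)['brown'];m[:,:150]=0;m[200:]=0
m,_=big(m);print('spare floor',*rect(m,P,D['spare'],.004))
for n in D:
    im=cv2.imread(f"pics/w_{n}.png");h=cv2.cvtColor(im,cv2.COLOR_BGR2HSV);M=(h[...,2]>190)&(h[...,1]<40);cc=im[10:200,160:350];
    cv2.imwrite(f"pics/c_{n}.png",cv2.resize(cc,None,fx=3,fy=3))
E
```

```text
blue square [0.528 0.101] (99.1, 98.6) 99.38138484954834
blue wheel@axle [0.5217 0.0998] (50.2, 22.2) 171.30060577392578
blue plate [0.5206 0.1003] (61.2, 49.4) 171.47950744628906
green square [ 0.5796 -0.1136] (98.9, 98.1) 91.34620344638824
green wheel@axle [ 0.5771 -0.1136] (50.3, 22.1) 164.6805419921875
green plate [ 0.5765 -0.1131] (60.8, 49.5) 164.36227416992188
red square [ 0.5464 -0.3533] (100.1, 100.0) 179.05669403076172
red wheel@axle [ 0.5429 -0.3558] (49.8, 21.3) 37.02755355834961
red plate [ 0.5422 -0.3565] (60.4, 49.3) 37.09345626831055
spare floor [0.5327 0.3074] (142.4, 124.6) 171.84217834472656
```

View pics/c_blue.png

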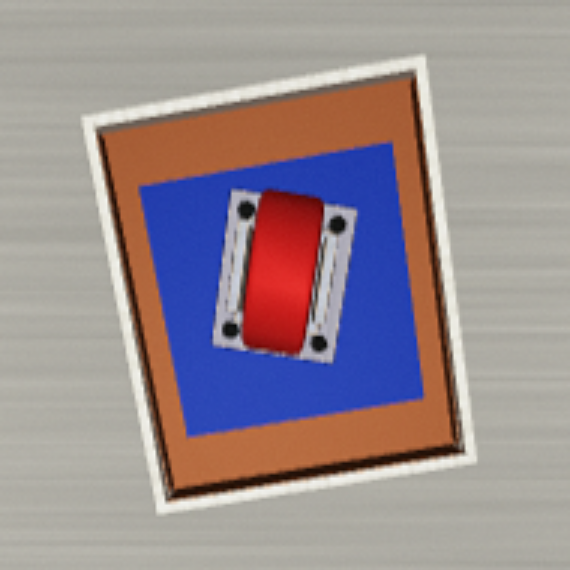

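All three castors stand upright (plate about 61 x 49 mm, as given), and the top view agrees with the wrist view to about 2 mm. First move: red castor into the spare bin.

```bash
cat > act.py <<'E'
from meas import *
from bench import ctrl
def Rz(yaw):
    a=np.radians(yaw);c,s=np.cos(a),np.sin(a)
    X=np.array([c,s,0]);Y=np.array([0,0,-1.]);return np.c_[X,Y,np.cross(X,Y)]
ZG=.029; ZT=.16
def pick(xy,yaw,opening=.62):
    R=Rz(yaw)
    ctrl.goto([*xy,ZT],R); ctrl.command_gripper(opening)
    ctrl.move_l([*xy,.1],vel=.15)
    hit=ctrl.move_l([*xy,ZG],vel=.06,contact_N=8)
    print('down',hit,ctrl.current_tool_pos(),ctrl.current_contact_force())
    if hit: return False
    ctrl.command_gripper(0.0); w=ctrl.current_grip_width()*91
    print('grip mm',w,'t',ctrl.current_t())
    if not 30<w<38: return False
    ctrl.move_l([*xy,ZT],vel=.12)
    print('lifted',ctrl.current_grip_width()*91,ctrl.current_contact_force()); return True
def place(xy,yaw,opening=.62):
    R=Rz(yaw)
    ctrl.move_l([*xy,ZT],vel=.2,ori=R)
    ctrl.sleep(.2)
    ctrl.move_l([*xy,.06],vel=.12)
    ctrl.move_l([*xy,ZG+.004],vel=.05)
    hit=ctrl.move_l([*xy,ZG-.004],vel=.015,contact_N=4)
    print('touch',hit,ctrl.current_tool_pos(),ctrl.current_contact_force())
    ctrl.command_gripper(opening)
    p=ctrl.current_tool_pos()
    ctrl.move_l([p[0],p[1],.11],vel=.08); ctrl.move_l([p[0],p[1],ZT],vel=.15); print('t',ctrl.current_t())
def look(c,name,z=.2):
    P=ctrl.camera_params("wrist"); ctrl.goto([c[0]+.075,c[1],z],Rz(90)); ctrl.sleep(.15)
    T=np.eye(4);T[:3,:3]=ctrl.current_eef_rot();T[:3,3]=ctrl.current_tool_pos()
    im=ctrl.read_camera("wrist");cv2.imwrite(f"pics/{name}.png",im)
    cv2.imwrite(f"pics/{name}_c.png",cv2.resize(im[0:280],None,fx=1.5,fy=1.5))
    return im,P,T@P['T_tool_cam']
E
python3 - <<'E'
from act import *
if pick((.5209,.1000),81.4):
    place((.532,.309),82.6)
    im,P,pose=look((.532,.309),'s1')
    M=masks(im)['red'];M[280:]=0;M[:,:150]=0
    m,_=big(M);print('wheel',*rect(m,P,pose,.065))
    h=cv2.cvtColor(im,cv2.COLOR_BGR2HSV)
    x,y,w,hh=cv2.boundingRect(m.astype(np.uint8)); s=np.zeros_like(m);s[y-8:y+hh+8,x-25:x+w+25]=1
    pm,_=big(s&((h[...,1]<70)&(h[...,2]>90)|m));print('plate',*rect(pm,P,pose,.008))
E
```

```text
down False [0.5212 0.1    0.0293] [0.217  0.1915 0.5393]
grip mm 33.63989160072188 t 10.1917
lifted 33.663616177988885 [ 1.0166  0.3703 -3.6705]
touch True [0.5323 0.3091 0.029 ] [0.7687 0.1357 4.5374]
t 17.075
wheel [0.5328 0.3095] (50.7, 22.4) 172.93091583251953
plate [0.5323 0.3095] (60.4, 49.0) 172.61441040039062
```

```bash
ls pics
```

```text
c_blue.png
c_green.png
c_red.png
c_spare.png
s1.png
s1_c.png
scene0.png
top0.png
w_blue.png
w_green.png
w_red.png
w_spare.png
wm.png
wrist0.png
```

View pics/s1_c.png

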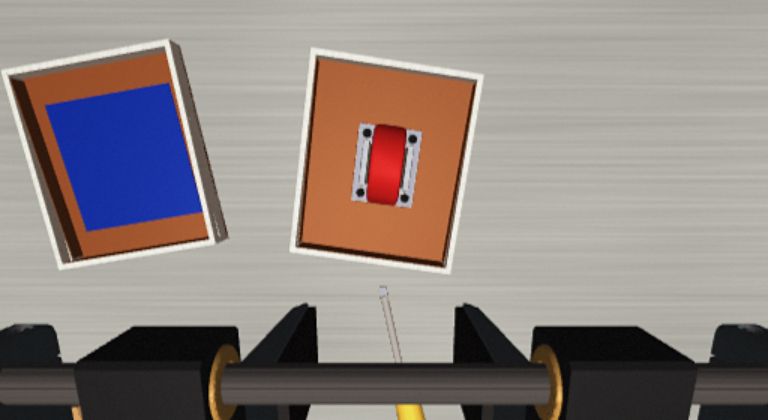

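Run:
```python
from act import *
if pick((.5767,-.1133),74.5):
    place((.528,.101),99.4)
    im,P,pose=look((.528,.101),'s2')
    for k,v in castor(im,P,pose,'blue','blue').items(): print(k,*v)
```

```text
down False [ 0.5769 -0.1134  0.0294] [ 0.4652 -0.951  -0.5624]
grip mm 33.84724845762113 t 21.85
lifted 33.91637068660849 [-0.4753  0.4732 -3.7421]
touch True [0.5283 0.101  0.0289] [-0.025  -0.5184  4.2015]
t 28.7833
square [0.5281 0.1006] (99.0, 98.5) 99.38553524017334
wheel@axle [0.5288 0.1008] (82.6, 82.1) 99.38551902770996
plate [0.5282 0.1004] (98.5, 97.5) 99.38370895385742
```

View pics/s2_c.png

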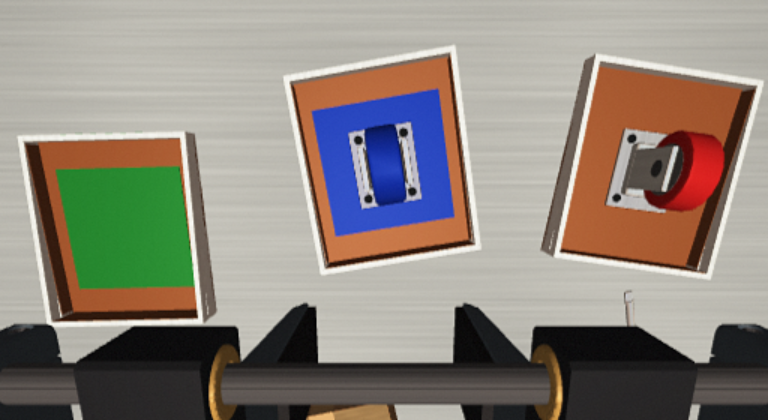

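The red castor stands upright in the middle of the spare bin (385,165). The blue castor's plate is at (385,166), and the blue square's middle is at about (383,163). Next is green, then red from the spare bin, measured at (.5323,.3095) with its long side at 172.7°.

Run:
```python
from act import *
if pick((.5423,-.3564),127.1):
    place((.5796,-.1136),91.3)
    im,P,pose=look((.5796,-.1136),'s3')
    for k,v in castor(im,P,pose,'green','green').items(): print(k,*v)
```

```text
down False [ 0.5425 -0.3566  0.0294] [ 0.5162 -0.849  -0.7902]
grip mm 33.622294709118734 t 33.6833
lifted 34.013834285864185 [ 1.2601  0.3875 -1.8723]
touch True [ 0.5799 -0.1137  0.0289] [0.356  0.5674 5.8245]
t 40.7417
square [ 0.5797 -0.1137] (98.8, 98.2) 91.39924573898315
wheel@axle [ 0.5804 -0.1135] (82.4, 81.9) 91.39926028251648
plate [ 0.5798 -0.1137] (97.8, 97.3) 91.39928305149078
```

View pics/s3_c.png

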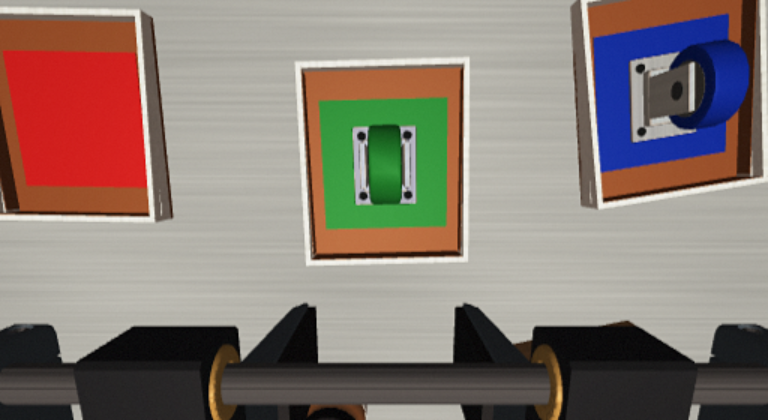

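The green castor is centred and upright: plate at (385,165), square's middle at (384,163). Last one: red.

Run:
```python
from act import *
if pick((.5323,.3093),82.7):
    place((.5464,-.3535),89.1)
    im,P,pose=look((.5464,-.3535),'s4')
    ctrl.goto([.35,-.3,.3],Rz(90))
    cv2.imwrite('pics/top1.png',ctrl.read_camera('top'));cv2.imwrite('pics/scene1.png',ctrl.read_camera('scene'));print(ctrl.current_t())
    # plates (light) in wrist pictures, square from colour hull
    for n,c in dict(s2='blue',s3='green',s4='red').items():
        im=cv2.imread(f'pics/{n}.png'); h=cv2.cvtColor(im,cv2.COLOR_BGR2HSV)
        s=np.zeros(im.shape[:2],bool); s[72:148,222:292]=1
        pm=s&(h[...,1]<70)&(h[...,2]>90); n_,l,st,_=cv2.connectedComponentsWithStats(pm.astype(np.uint8))
        m=np.isin(l,[i for i in range(1,n_) if st[i,4]>20])
        pts=np.argwhere(m)[:,::-1].astype(np.float32); print(c,'plate px',cv2.minAreaRect(pts))
    for k,v in castor(im,P,pose,'red','red').items(): print(k,*v); 
    print('plate',*rect(m,P,pose,.008))
    a=cv2.imread('pics/top0.png').astype(int);b=cv2.imread('pics/top1.png').astype(int)
    d=(np.abs(a-b).max(2)>40)[100:290,100:450]; n_,l,st,cc=cv2.connectedComponentsWithStats(d.astype(np.uint8))
    print([(cc[i]+100).round(0).tolist()+[int(st[i,4])] for i in range(1,n_) if st[i,4]>5])
    cv2.imwrite('pics/fin.png',np.vstack([cv2.resize(b[90:300,100:450].astype(np.uint8),(500,300)),cv2.resize(cv2.imread('pics/s4.png')[:280],(500,273))]))
```

```text
down False [0.5325 0.3094 0.0294] [-0.2999  0.0175  0.6527]
grip mm 33.52284353329221 t 45.575
lifted 33.82668228781413 [-0.0306  0.6566 -3.5003]
touch True [ 0.5467 -0.3537  0.029 ] [-0.2109 -0.6123  5.8852]
t 54.7333
56.6
blue plate px ((256.8573913574219, 110.02516174316406), (51.90388107299805, 42.113975524902344), 79.99201965332031)
green plate px ((255.89659118652344, 109.6405029296875), (51.98823547363281, 41.28852844238281), 88.78113555908203)
red plate px ((256.5, 109.5), (51.0, 41.0), 90.0)
square [ 0.5465 -0.3535] (100.1, 100.0) 179.08386993408203
wheel@axle [ 0.5472 -0.3534] (83.4, 83.4) 179.08386993408203
plate [ 0.5466 -0.3535] (99.1, 99.1) 179.08390045166016
plate [ 0.5473 -0.353 ] (58.9, 48.1) 178.98504638671875
[[305.0, 214.0, 290], [382.0, 218.0, 66], [396.0, 226.0, 243], [389.0, 219.0, 19], [228.0, 234.0, 327], [238.0, 229.0, 14], [383.0, 231.0, 31]]
```

View pics/fin.png

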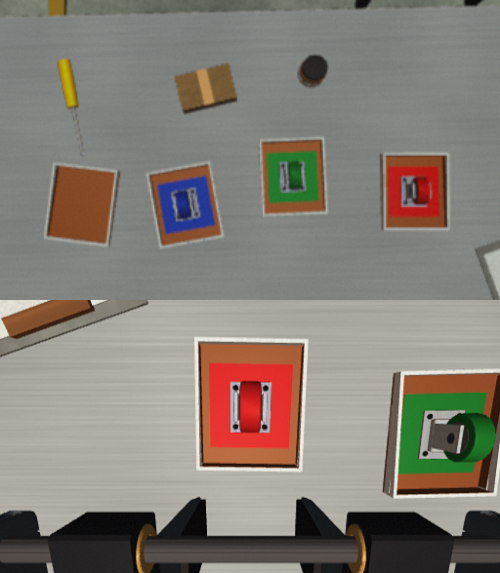

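View pics/scene1.png

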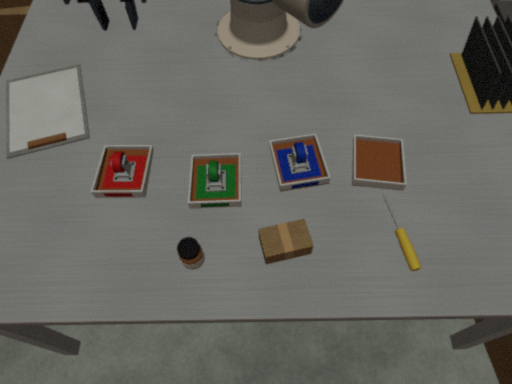

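Each castor stands upright in its own bin: red at (124,165), green (214,178) and blue (299,155) in the scene view. The spare bin (379,161) is empty. The top-view differences lie only inside the three coloured bins, so the jar, carton and screwdriver have not moved. I'm handing it in.

Run:
```python
from bench import ctrl
ctrl.sign_off()
```

```text
the job is handed in; nothing more can be done
```

All three castors now stand upright in the bins of their own colour, and the spare bin is empty. I parked red in the spare bin, moved blue to the blue bin and green to the green bin, then brought red to the red bin. I handed the job in shortly after 56.6 s on the robot's clock, with the gripper clear of everything.

**Final checks:**
- **Placement:** In the last wrist picture of each bin, the castor is upright. The red plate measured about 1 mm from the middle of its square. For blue and green I set the gripper on the measured centre of the square and confirmed by eye that the plates look centred.
- **Bystanders:** Comparing the top view before and after shows changes only inside the three coloured bins. The jar, carton and screwdriver did not move.

**What failed or disagreed:**
- **Plate and wheel measurement:** My automatic measurement failed once the wheel and square had the same colour, giving 82–99 mm sizes for the wheel and plate. I ignored it and used a mask of the pale plate instead, which put red at 59 x 48 mm. For blue and green I took that mask only in pixels.
- **Spare bin centre:** The two cameras disagreed by about 5 mm in y, so I parked red roughly midway between the two readings.

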